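# Scan the inspection box and hold its mirror flap at the gauge angle

### The job

Pick up the hand reader, hold it pointing straight down about 4 cm above the middle of the label on the inspection box, still for a good second, and stand it back upright on its rubber pad. Then swing the box's hinged mirror flap, the one with the grab bar, up until it lies parallel to the gauge arm beside it, and finish while still holding it there with the fingers: it falls shut if let go. Leave the gauge arm as it is set, and do not disturb the sensor head, the bottle or the parts tray.

Things in the scene. Friction and masses are not known exactly. Their poses are not given: they have to be found in the camera images.
- reader: Loose hand-held label reader: stubby white wand, grey cap, 115 mm tall, about 180 g, standing nose-down on the pad. Origin: centre of its flat nose (underside); +z up the wand, so it looks along -z. Nose flare 52 mm in diameter up to 18 mm; round grip 34 mm in diameter from 40 to 104 mm above the nose (grip from above at about 85 mm); cap 31 mm in diameter up to 115 mm.
- pad: Square grey rubber parking pad, 110 x 110 x 4 mm, fixed on the bench (z = 0); origin: centre of its underside. Its top is 4 mm above the bench.
- label_mid (a point): Middle of the top face of the square white label with a black dot pattern, 36 x 36 mm, which lies flat, facing up, on the front ledge (robot side) of the inspection box, 72 mm above the bench; where along the ledge varies.
- station: Grey inspection box, 250 (x) x 240 (y) x 70 mm high, fixed on the bench; origin: centre of its underside, +x from its front (ledge, robot side) to its rear (hinge). Turned by up to 0.25 rad. The flap covers it except for a front ledge about 60 mm deep. An upright aluminium disc, 96 mm in diameter, sits on its left (+y) side at the hinge.
- flap_hinge (a point): Middle of the hinge axis of the flap, fixed to the box: in the box's frame at x = +110 mm, y = 0, z = 78 mm. The axis runs along the box's y; the gauge arm turns about the same line.
- flap_bar (a point): Middle of the flap's grab bar: round steel rod, 12 mm in diameter, 100 mm long, parallel to the hinge, on two end posts, 36 mm over the plate's top face. In the box's frame, at flap angle a, it is 150*cos(a) - 40*sin(a) mm in front (-x) of the hinge axis and 150*sin(a) + 40*cos(a) mm above it. Axes: x along the plate from free edge to hinge, y along the bar, z out of the top face.
- flap (a joint): Angle of the flap, rad: 0 shut and level, grows as its front edge swings up and back, stop at 1.3. The flap is an aluminium plate 165 mm long (5 to 170 mm from the hinge axis towards the robot), 200 mm wide, 8 mm thick, about 350 g. Its hinge is almost free, so it falls shut unless held; lifting it takes about 2 N at the bar.
- gauge_tip (a point): Outer end of the gauge arm, a thin steel pointer strip 10 mm wide beside the flap's left edge (130 mm to the box's +y side of the flap's middle), on the flap's hinge axis; this point is 190 mm from the axis. Axes: x along the arm towards the hinge. The arm is stiff and stays where it is set; it does not block the flap.
- gauge (a joint): Angle at which the gauge arm is set, rad, measured as for the flap: 0 level, growing upward; set between 0.45 and 0.95. The flap is at the mark when its angle equals this one.
- sensor: Bystander, loose: block-shaped aluminium sensor head, 45 x 100 x 62 mm, origin at the centre of its underside; beyond the pad.
- bottle: Bystander, loose: small upright bottle with a white cap, 60 mm in diameter, 130 mm tall, origin at the centre of its underside; to the robot's left of the box.
- tray: Bystander, loose: clear divided parts tray, 160 x 110 x 22 mm, origin at the centre of its underside; to the far left of the box.
There are look-alikes about, which are no part of the job. What is shaped like the reader but blue is not meant.

How it is judged:
By the outcome, as a careful person would: the job done as asked, in the order asked, and still so for the second after the job is handed in, while the arm keeps its last pose, push and grip.
It also fails if it takes over 58 s, if anything falls off the work surface, if the arm or the gripper's body presses on something with over 40 N, if the wrist force passes 120 N, or if a joint passes its speed limit or range.

### The arm

A 7-joint arm with a two-finger parallel gripper is mounted at the origin on the work surface. World frame = base frame: x ahead of the robot, y to its left, z up, the work surface at z = 0. Lengths are in mm, angles in rad, forces in N, time in s.
With the tool pointing down it reaches from about 400 to 875 mm from the base axis. Payload 4.4 kg.
Tool frame: the origin (TCP) lies at the very end of the fingers, on their centre line; the grasp point (between the pads) lies 19 mm behind it; z points along the fingers, y is the line along which they close (so a half turn about z gives the same grasp; the last joint's range is limited). The gripper opens to 85 mm and grips with 20 to 120 N. Pads are 22 mm wide; open, the fingers measure 114 mm over their backs; the gripper's body (76 mm by 85 mm) begins 54 mm behind the grasp point. The pads swing forward as they close: fully open they stand 13 mm farther back than shut.
Start: joints at [1.142, 0.628, 0.038, 1.517, -0.027, 0.996, -0.02], TCP at [230.709, -607.693, 231.313] pointing down, gripper open.
Joint ranges: [-3.06, 3.06], [-0.37, 2.12], [-1.25, 1.32], [0.18, 2.47], [-1.1, 4.24], [0.23, 1.98], [-2.94, 2.94]. Speed limits (rad/s): [2.57, 2.57, 3.14, 3.14, 3.14, 3.14, 3.14].

### API

Orientations are given as [roll, pitch, yaw] about the fixed x, y, z axes, in that order (R = Rz(yaw) Ry(pitch) Rx(roll)).
In Python, from cell import read_state, get_image, camera_params, finish_job gives the robot as it stands.
- The arm moves only by the tool arm_command, never from a script. Its argument "deltas" is a list of rows, each an object of numbers: "dx", "dy", "dz": the shift along the world's x, y, z in m; "yaw": the turn about the world's z in degrees; "jaw": the opening, from 0 (shut) to 1 (fully open). A call has 1 to 20 rows; each row is the pose to reach, as a shift and turn from the pose commanded when the call began; what a row does not reach only later rows make up. A row lasts 1/10 s, in which the tool goes at most 50 mm and 8.59 degrees, less where a joint would pass 70% of its speed; a pose out of reach is approached as far as the arm can. A call with a gripper value outside its range is refused whole. The fingers move at their own pace and stop on an object; the grip force is fixed at half the most. Time passes only in rows, so rows that repeat a pose let the fingers close. It gives the time, the measured TCP pose, the force, the opening and the grip force at its end, in the units of the state.
- read_state(): the state, without advancing time (a new reading comes with each control period).
- get_image(name): name is "side" or "top" or "wrist"; returns (picture, depth): 384x512x3 uint8, red, green, blue; 384x512 float32, mm along the optical axis (not along the pixel's ray), 0 where there is no reading.
- camera_params(name): a dict with "camera_matrix" (3x3 intrinsics, pixels), "extrinsics" (4x4, takes a point from camera to world coordinates). Camera axes: x right, y down, z forward; pixel columns grow to the right and rows downward; lengths in mm; the calibration is good to about 2 mm. A picture is of the moment at which its call begins: read the wrist's pose just before it. camera_params takes no time and is no camera call; for the wrist camera it gives the pose at the moment of the call.
- finish_job(): hands the job in; it is judged then, once.
The state is a dict: "clock": time; "qpos": joint angles; "qd": joint speeds; "tau": joint torques, N m; "eef_pos": TCP position; "tool_rot": TCP orientation; "force": force on the tool from outside, world axes, zero at the start; "torque": the same for the moment, N m; "width": finger opening in mm; "gripper_force": force on a finger pad.
Only numpy, scipy, OpenCV 4.12 (cv2) and the standard library are available. Lean on these libraries where they do the work, as an engineer would, in place of code of your own. Each camera call takes 0.05 s, during which the arm holds its last target. There are 200 camera calls.

## Working session

There is one attempt and no reset: what is moved stays moved. The work goes in short steps, Python scripts to look and compute and a tool call to move; the robot and the scene stay as the last step left them, time stands still between calls to the robot, and variables do not carry over. Pictures are saved under pics/ and viewed, at most 10 in all, crops included, and the job is handed in when it is done.

Besides the shell and the picture viewer there is one more tool, called as a command line: name --argument value ..., lists and objects as JSON in quotes. arm_command: Moves the arm, as the interface text tells. Its arguments: {"type":"object","properties":{"deltas":{"type":"array"}},"required":["deltas"]}

```bash
ls; mkdir -p pics; cat > h.py <<'E'
import numpy as np, cv2
from cell import read_state,get_image,camera_params,finish_job
def grab(n):
    P=camera_params(n); im,d=get_image(n); return im,d,np.array(P["camera_matrix"]),np.array(P["extrinsics"])
def cloud(d,K,T):
    v,u=np.indices(d.shape); p=np.stack([(u-K[0,2])/K[0,0]*d,(v-K[1,2])/K[1,1]*d,d],-1)
    return p@T[:3,:3].T+T[:3,3]
def ray(u,v,K,T,z):
    r=T[:3,:3]@np.linalg.solve(K,[u,v,1]); return T[:3,3]+r*(z-T[2,3])/r[2]
def save(n,im): cv2.imwrite(n,im[...,::-1])
E
python3 - <<'E'
from h import *
a=[]
for n in("top","side"):
    im,d,K,T=grab(n); np.savez(n+"0.npz",im=im,d=d,K=K,T=T); save(f"pics/{n}0.png",im); print(n,T.round(2).tolist(),K[0,0])
    a.append(im)
s=read_state(); print(s)
E
```

```text
pics
top [[0.03, -0.99, 0.11, 444.02], [-1.0, -0.03, 0.02, -0.0], [-0.01, -0.11, -0.99, 1085.72], [0.0, 0.0, 0.0, 1.0]] 352.3704918216887
side [[0.98, -0.1, 0.16, 377.8], [-0.19, -0.6, 0.78, -892.83], [0.02, -0.79, -0.61, 789.86], [0.0, 0.0, 0.0, 1.0]] 447.2664795487664
{'clock': 0.1, 'qpos': array([ 1.14220764,  0.62925979,  0.03843645,  1.51826668, -0.02698827,
        0.9962863 , -0.02002521]), 'qd': array([-1.09516086e-03, -7.41288596e-04,  1.02545389e-04, -2.75858420e-03,
       -4.25493248e-05,  1.17793539e-03, -1.49819915e-03]), 'tau': array([ 2.84104499e-03, -5.64534187e+01,  1.23084571e+00, -1.93977034e+01,
        1.14080802e-02,  5.40000445e-03, -6.60683327e-06]), 'eef_pos': array([ 230.50663524, -607.16122609,  230.47732248]), 'tool_rot': array([-3.13989041e+00,  2.23626664e-05,  3.62776630e-01]), 'force': array([ 0.38672072, -0.06082514, -0.32619873]), 'torque': array([-0.02824555, -0.0141445 ,  0.02492319]), 'gripper_force': 0.0, 'width': 85.54790082547365}
```

View pics/top0.png

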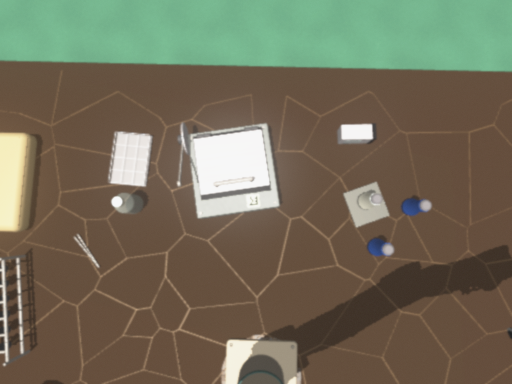

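View pics/side0.png

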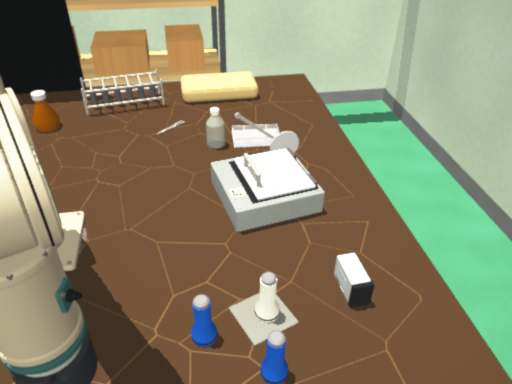

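The top view shows the white reader at (368,200) on its pad, with blue look-alikes at (415,206) and (380,247). The box is at (233,170), the label at (253,201), the bar at (235,182), and the gauge arm at (181,160). In the side view the white reader is at (267,296) and the blue ones at (204,320) and (275,357). White on the pad fits the description, so the reader is the one at (368,200).

```bash
python3 - <<'E'
from h import *
L=lambda n:[np.load(n+"0.npz")[k] for k in("im","d","K","T")]
C={}
for n in("top","side"):
    im,d,K,T=L(n); C[n]=P=cloud(d,K,T); 
    # reader: points near pad
    m=(P[...,2]>104)&(P[...,2]<130)&(d>0)&(P[...,0]>400)&(P[...,0]<700)&(P[...,1]<-200)
    k,lab,st,ce=cv2.connectedComponentsWithStats(m.astype(np.uint8))
    for i in range(1,k):
        if st[i,4]>8: print(n,"tops",ce[i].round(0),st[i,4],P[lab==i].mean(0).round(1),P[lab==i][:,2].max().round(1),im[lab==i].mean(0).round(0))
    # pad: grey on z~4
    hsv=cv2.cvtColor(im,cv2.COLOR_RGB2HSV)
    g=(hsv[...,1]<70)&(hsv[...,2]>110)&(abs(P[...,2]-4)<6)&(d>0)&(P[...,0]>350)&(P[...,0]<750)&(P[...,1]<-150)&(P[...,1]>-500)
    c=max(cv2.findContours(g.astype(np.uint8),0,2)[0],key=cv2.contourArea)
    w=np.array([ray(u,v,K,T,4)[:2] for u,v in c[:,0]],np.float32); print(n,"pad",cv2.minAreaRect(w),np.median(P[g][:,2]))
    # box
    b=(P[...,2]>55)&(P[...,2]<76)&(d>0)&(P[...,0]>350)&(P[...,0]<850)&(abs(P[...,1])<220)
    k,lab,st,ce=cv2.connectedComponentsWithStats(b.astype(np.uint8)); i=1+st[1:,4].argmax()
    q=P[lab==i]; print(n,"box",cv2.minAreaRect(q[:,:2].astype(np.float32)),np.median(q[:,2]))
    # bar
    b=(P[...,2]>112)&(P[...,2]<135)&(d>0)&(P[...,0]>350)&(P[...,0]<850)&(abs(P[...,1])<120)
    q=P[b]; print(n,"bar",len(q),cv2.minAreaRect(q[:,:2].astype(np.float32)),np.median(q[:,2]))
im,d,K,T=L("top"); a=cv2.resize(im[170:265,330:450],(480,380),interpolation=2)
im2,_,_,_=L("side"); b=cv2.resize(im2[250:384,180:310],(369,380),interpolation=2)[:, :320]
c=cv2.resize(im[110:225,170:285],(380,380),interpolation=2)
save("pics/crop1.png",np.hstack([c[:, :],cv2.resize(a,(400,380))]))
E
```

```text
top tops [376. 199.] 123 [ 522.9 -302.7  115.6] 124.1 [180. 175. 172.]
top tops [425. 205.] 116 [ 509.3 -437.8  112.4] 120.1 [158. 153. 156.]
top pad ((514.5034790039062, -306.7392578125), (115.30349731445312, 114.88179016113281), 20.907697677612305) 3.1407070372379167
top box ((600.926025390625, 99.0672378540039), (250.7876739501953, 240.07614135742188), 9.922323226928711) 70.34161616834672
top bar 130 ((563.1072387695312, 79.00424194335938), (12.052579879760742, 81.80458068847656), 9.077890396118164) 123.02704648624717
side tops [268. 279.] 221 [ 520.7 -310.6  115.2] 121.8 [206. 202. 195.]
side tops [276. 339.] 267 [ 506.9 -444.1  112.7] 118.6 [188. 188. 194.]
side pad ((512.53662109375, -306.83355712890625), (111.52548217773438, 116.46702575683594), 21.013778686523438) 4.504164074995401
side box ((597.7626953125, 97.42524719238281), (249.68209838867188, 243.2806854248047), 9.997382164001465) 70.83664556429517
side bar 109 ((561.064453125, 77.49349975585938), (11.834667205810547, 87.29570770263672), 9.660199165344238) 122.76879469772985
```

View pics/crop1.png

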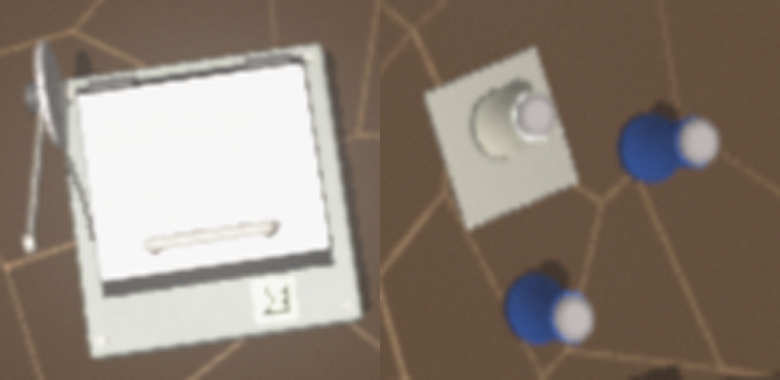

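The crop confirms it: the white wand with the grey cap on the pad, with two blue look-alikes beside it. The label (crop 275,298), bar and gauge arm (tip at crop 28,243) are all visible.

```bash
python3 - <<'E'
from h import *
L=lambda n:[np.load(n+"0.npz")[k] for k in("im","d","K","T")]
im,d,K,T=L("top")
print("capray",ray(376.6,198.7,K,T,119),"label",ray(253.2,200.2,K,T,72),"bar ends",ray(215.4,183.5,K,T,124),ray(254.7,178.6,K,T,124))
im,d,K,T=L("side"); print("capside",ray(268,279,K,T,117),"label",ray(238,192,K,T,72))
th=np.radians(9.95); R=np.array([[np.cos(th),-np.sin(th),0],[np.sin(th),np.cos(th),0],[0,0,1]]); c=np.array([599.4,98.3,0])
n=R[:,1]
for nm in("top","side"):
    im,d,K,T=L(nm); P=cloud(d,K,T); B=(P-c)@R
    r=np.hypot(B[...,0]-110,B[...,2]-78)
    m=(d>0)&(abs(B[...,1]-130)<15)&(r>55)&(r<200)&(B[...,0]<105)&(B[...,2]>85)
    q=B[m]; print(nm,m.sum(),np.median(np.arctan2(q[:,2]-78,110-q[:,0])).round(3),r[m].max() if m.any() else 0)
    v,u=np.nonzero(m)
    for uu,vv in ([(178.5,183.5),(180,160)] if nm=="top" else [(238,115),(255,125),(262,130)]):
        D=T[:3,:3]@np.linalg.solve(K,[uu,vv,1]); t=((c+R[:,1]*130-T[:3,3])@n)/(D@n); b=(T[:3,3]+t*D-c)@R
        print(uu,vv,b.round(1),np.hypot(110-b[0],b[2]-78).round(1),np.arctan2(b[2]-78,110-b[0]).round(3))
s=cv2.resize(L("side")[0][90:250,190:340],(750,600)[:2] if 0 else (562,600),interpolation=2); save("pics/crop2.png",s)
E
```

```text
capray [ 522.22374678 -303.5892973   119.        ] label [512.20019418  35.69577539  72.        ] bar ends [551.91908592 139.28397068 124.        ] [568.32911849  31.51965433 124.        ]
capside [ 520.64644999 -311.60556394  117.        ] label [513.87370088  36.37926378  72.        ]
top 91 0.73 197.1622010418001
178.5 183.5 [-37.5 130.  208.9] 197.2 0.726
180 160 [ 32.5 130.  158. ] 111.4 0.801
side 162 0.701 199.4742580109225
238 115 [-33.9 130.  200.3] 188.9 0.704
255 125 [ 17.4 130.  159.6] 123.4 0.722
262 130 [ 39.5 130.  139.1] 93.3 0.714
```

View pics/crop2.png

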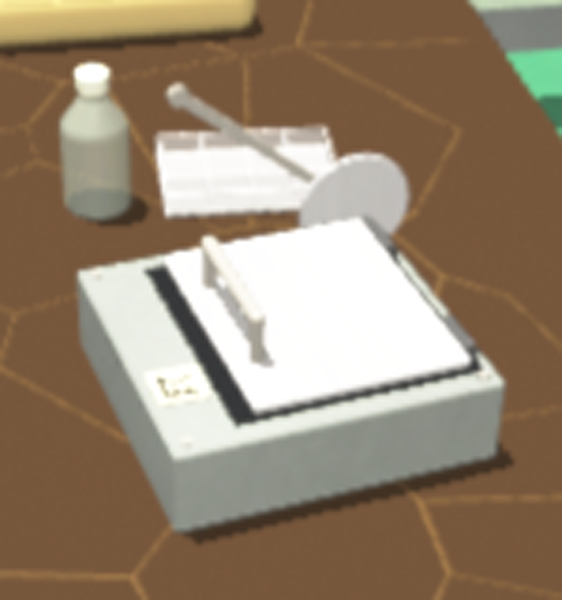

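The reader is at about (521,-307), the label at (513,36,72), the box yaw is about 10° and the gauge is about 0.71 rad. I'll move over the reader, turning the tool with the base azimuth, and look with the wrist camera.

arm_command --deltas '[{"dx":0.02,"dy":0.02,"dz":0.02,"yaw":3,"jaw":1},{"dx":0.05,"dy":0.05,"dz":0.04,"yaw":7,"jaw":1},{"dx":0.08,"dy":0.08,"dz":0.05,"yaw":11,"jaw":1},{"dx":0.11,"dy":0.11,"dz":0.05,"yaw":15,"jaw":1},{"dx":0.14,"dy":0.14,"dz":0.05,"yaw":19,"jaw":1},{"dx":0.17,"dy":0.17,"dz":0.05,"yaw":23,"jaw":1},{"dx":0.2,"dy":0.2,"dz":0.05,"yaw":27,"jaw":1},{"dx":0.23,"dy":0.24,"dz":0.05,"yaw":31,"jaw":1},{"dx":0.26,"dy":0.27,"dz":0.05,"yaw":35,"jaw":1},{"dx":0.28,"dy":0.29,"dz":0.05,"yaw":38,"jaw":1},{"dx":0.29,"dy":0.3,"dz":0.05,"yaw":39,"jaw":1},{"dx":0.29,"dy":0.3,"dz":0.05,"yaw":39,"jaw":1},{"dx":0.29,"dy":0.3,"dz":0.05,"yaw":39,"jaw":1}]'

```text
clock: 1.4
eef_pos: [519.2, -309.5, 281.0]
tool_rot: [-3.141, 0.002, 1.041]
force: [-0.7, 0.1, -0.3]
width: 85.5
gripper_force: 0.0
```

```bash
python3 - <<'E'
from h import *
s=read_state(); print(s["clock"],s["eef_pos"],s["tool_rot"],s["qpos"].round(2))
im,d,K,T=grab("wrist"); np.savez("w0.npz",im=im,d=d,K=K,T=T); save("pics/w0.png",im)
print(T.round(2).tolist()); P=cloud(d,K,T)
m=(d>0)&(P[...,2]>112)&(P[...,2]<126)
k,lab,st,ce=cv2.connectedComponentsWithStats(m.astype(np.uint8))
for i in range(1,k):
    if st[i,4]>100: q=P[lab==i]; print(ce[i],st[i],cv2.minEnclosingCircle(q[:,:2].astype(np.float32)),np.median(q[:,2]),im[lab==i].mean(0))
E
```

```text
1.4 [ 519.2467969  -309.46801123  280.96924457] [-3.14065898e+00  1.81031097e-03  1.04066294e+00] [ 0.6   0.52 -0.17  1.58  0.1   1.05 -0.13]
[[0.86, -0.48, -0.16, 561.81], [-0.51, -0.82, -0.28, -239.01], [-0.0, 0.32, -0.95, 423.15], [0.0, 0.0, 0.0, 1.0]]
[246.28333333 167.47962963] [233 155  27  26 540] ((521.4271850585938, -305.7439880371094), 15.413790702819824) 118.08278503213648 [228.50185185 225.86111111 226.54814815]
[167.40298507 238.82462687] [156 230  23  20 268] ((385.7514343261719, -336.4964294433594), 14.443984031677246) 114.4035066660108 [185.51865672 180.42164179 182.77985075]
[289.18855219 259.25252525] [279 250  22  19 297] ((507.0030212402344, -440.6404113769531), 14.666641235351562) 114.45441238416049 [252.22895623 251.14478114 251.53872054]
```

View pics/w0.png

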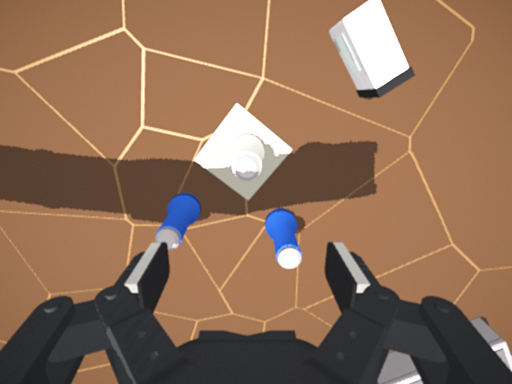

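The wrist image shows the white reader at (246,167): cap centre (521,-306) at z=118 with a radius of 15.4, as it must be. The blue ones, at (178,220) and (285,240), are well clear of the open fingers. I'll descend to TCP z=70 and grip.

arm_command --deltas '[{"dx":0.001,"dy":0.002,"dz":-0.01,"jaw":1},{"dx":0.002,"dy":0.004,"dz":-0.04,"jaw":1},{"dx":0.002,"dy":0.004,"dz":-0.075,"jaw":1},{"dx":0.002,"dy":0.004,"dz":-0.11,"jaw":1},{"dx":0.002,"dy":0.004,"dz":-0.14,"jaw":1},{"dx":0.002,"dy":0.004,"dz":-0.165,"jaw":1},{"dx":0.002,"dy":0.004,"dz":-0.185,"jaw":1},{"dx":0.002,"dy":0.004,"dz":-0.2,"jaw":1},{"dx":0.002,"dy":0.004,"dz":-0.208,"jaw":1},{"dx":0.002,"dy":0.004,"dz":-0.211,"jaw":1},{"dx":0.002,"dy":0.004,"dz":-0.211,"jaw":1}]'

```text
invalid input at $.deltas[0]: expected keys dx, dy, dz, yaw, jaw
```

arm_command --deltas '[{"jaw":0.7},{"jaw":0.5},{"jaw":0.4},{"jaw":0.3},{"jaw":0.2},{"jaw":0.1},{"jaw":0},{"jaw":0},{"jaw":0},{"jaw":0}]'

```text
invalid input at $.deltas[0]: expected keys dx, dy, dz, yaw, jaw
```

arm_command --deltas '[{"dx":0.001,"dy":0.002,"dz":-0.01,"yaw":0,"jaw":1},{"dx":0.002,"dy":0.004,"dz":-0.04,"yaw":0,"jaw":1},{"dx":0.002,"dy":0.004,"dz":-0.075,"yaw":0,"jaw":1},{"dx":0.002,"dy":0.004,"dz":-0.11,"yaw":0,"jaw":1},{"dx":0.002,"dy":0.004,"dz":-0.14,"yaw":0,"jaw":1},{"dx":0.002,"dy":0.004,"dz":-0.165,"yaw":0,"jaw":1},{"dx":0.002,"dy":0.004,"dz":-0.185,"yaw":0,"jaw":1},{"dx":0.002,"dy":0.004,"dz":-0.2,"yaw":0,"jaw":1},{"dx":0.002,"dy":0.004,"dz":-0.208,"yaw":0,"jaw":1},{"dx":0.002,"dy":0.004,"dz":-0.211,"yaw":0,"jaw":1},{"dx":0.002,"dy":0.004,"dz":-0.211,"yaw":0,"jaw":1}]'

```text
clock: 2.55
eef_pos: [522.8, -304.0, 70.5]
tool_rot: [3.141, 0.0, 1.043]
force: [1.0, -0.2, 0.8]
width: 85.5
gripper_force: 0.0
```

arm_command --deltas '[{"dx":0,"dy":0,"dz":0,"yaw":0,"jaw":0.7},{"dx":0,"dy":0,"dz":0,"yaw":0,"jaw":0.5},{"dx":0,"dy":0,"dz":0,"yaw":0,"jaw":0.4},{"dx":0,"dy":0,"dz":0,"yaw":0,"jaw":0.3},{"dx":0,"dy":0,"dz":0,"yaw":0,"jaw":0.2},{"dx":0,"dy":0,"dz":0,"yaw":0,"jaw":0.1},{"dx":0,"dy":0,"dz":0,"yaw":0,"jaw":0},{"dx":0,"dy":0,"dz":0,"yaw":0,"jaw":0},{"dx":0,"dy":0,"dz":0,"yaw":0,"jaw":0}]'

```text
clock: 3.45
eef_pos: [522.9, -303.8, 71.0]
tool_rot: [3.141, 0.0, 1.043]
force: [-0.5, -0.1, 5.7]
width: 33.1
gripper_force: 59.2
```

arm_command --deltas '[{"dx":0,"dy":0,"dz":0.005,"yaw":0,"jaw":0},{"dx":0,"dy":0,"dz":0.02,"yaw":0,"jaw":0},{"dx":0,"dy":0,"dz":0.045,"yaw":0,"jaw":0},{"dx":0,"dy":0,"dz":0.075,"yaw":0,"jaw":0},{"dx":0,"dy":0.005,"dz":0.11,"yaw":1,"jaw":0},{"dx":0,"dy":0.02,"dz":0.14,"yaw":3,"jaw":0},{"dx":0,"dy":0.045,"dz":0.16,"yaw":6,"jaw":0},{"dx":0,"dy":0.075,"dz":0.17,"yaw":9,"jaw":0},{"dx":-0.005,"dy":0.11,"dz":0.17,"yaw":13,"jaw":0},{"dx":-0.005,"dy":0.145,"dz":0.17,"yaw":17,"jaw":0},{"dx":-0.01,"dy":0.18,"dz":0.17,"yaw":21,"jaw":0},{"dx":-0.01,"dy":0.215,"dz":0.17,"yaw":25,"jaw":0},{"dx":-0.01,"dy":0.24,"dz":0.17,"yaw":28,"jaw":0},{"dx":-0.01,"dy":0.256,"dz":0.17,"yaw":29,"jaw":0},{"dx":-0.01,"dy":0.264,"dz":0.17,"yaw":30,"jaw":0},{"dx":-0.01,"dy":0.264,"dz":0.17,"yaw":30,"jaw":0},{"dx":-0.01,"dy":0.264,"dz":0.17,"yaw":30,"jaw":0}]'

```text
clock: 5.15
eef_pos: [512.7, -41.3, 240.3]
tool_rot: [-3.141, 0.001, 1.565]
force: [-0.2, -0.2, -2.6]
width: 33.0
gripper_force: 59.8
```

```bash
python3 - <<'E'
from h import *
s=read_state(); print(s["clock"],s["eef_pos"],s["tool_rot"],s["qpos"].round(2),s["width"],s["gripper_force"])
im,d,K,T=grab("wrist"); np.savez("w1.npz",im=im,d=d,K=K,T=T); save("pics/w1.png",im)
E
```

```text
5.15 [512.71763463 -41.27177816 240.30124064] [-3.14143656e+00  1.10645259e-03  1.56482360e+00] [ 0.26  0.44 -0.34  1.87  0.19  0.86 -0.18] 33.02711025896574 59.77029740810394
```

View pics/w1.png

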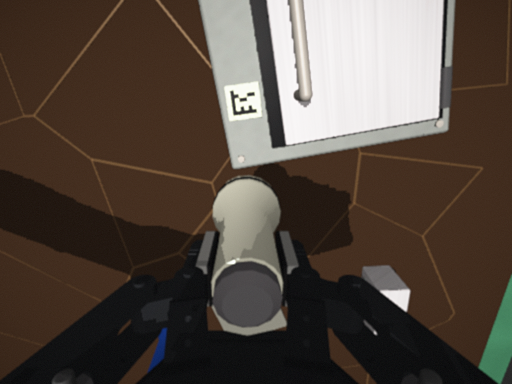

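The wrist view shows the reader held upright with its cap at (247,293), the label at (243,101) and the bar running from (305,97) upward.

```bash
python3 - <<'E'
from h import *
z=np.load("w1.npz"); im,d,K,T=[z[k] for k in("im","d","K","T")]; P=cloud(d,K,T)
print("label",ray(243,101,K,T,72),P[101,243]); 
hsv=cv2.cvtColor(im,cv2.COLOR_RGB2HSV)
m=np.zeros(d.shape,np.uint8); m[75:130,215:268]=1
m&=((im.min(2)>200)).astype(np.uint8)
q=cv2.minAreaRect(np.argwhere(m)[:,::-1].astype(np.float32)); print(q,ray(*q[0],K,T,72),[ray(*p,K,T,72).round(1)[:2] for p in cv2.boxPoints(q)])
# reader cap
c=P[285:300,235:260].reshape(-1,3); zc=np.median(c[:,2]); print("cap z",zc)
m=(d>0)&(abs(P[...,2]-zc)<3)&(abs(P[...,0]-513)<25)&(abs(P[...,1]+43)<30); m=cv2.morphologyEx(m.astype(np.uint8),cv2.MORPH_OPEN,np.ones((5,5)))
print(cv2.minEnclosingCircle(P[m>0][:,:2].astype(np.float32)))
# tilt: grip silhouette points at several heights
for h in (30,):
    pass
m=(d>0)&(P[...,2]>175)&(P[...,2]<193)&(abs(P[...,0]-513)<40)&(abs(P[...,1]+43)<40); q=P[m]; print("nose",q[:,0].min(),q[:,0].max(),q[:,1].max(),q[:,2].min())
# front ledge edge corner: box near corner
b=(d>0)&(P[...,2]>62)&(P[...,2]<76)&(P[...,1]>-60); 
c=max(cv2.findContours(b.astype(np.uint8),0,1)[0],key=cv2.contourArea)[:,0]
w=np.array([ray(u,v,K,T,70) for u,v in c if 3<u<508 and v>3]);
h=cv2.convexHull(w[:,:2].astype(np.float32)); print(cv2.approxPolyDP(h,8,True)[:,0].round(1).tolist())
b=(d>0)&(P[...,2]>119)&(P[...,2]<130)&(P[...,0]>530)&(P[...,0]<600); q=P[b]; vx=cv2.fitLine(q[:,:2].astype(np.float32),2,0,.01,.01).ravel(); print("bar",vx,np.degrees(np.arctan2(-vx[0],vx[1])),q[:,1].min(),np.percentile(q[:,2],90))
E
```

```text
label [509.97698166  36.37641398  72.        ] [509.97872651  36.37808755  72.1300221 ]
((243.06997680664062, 100.989990234375), (36.48670959472656, 34.64823532104492), 81.8698959350586) [510.05269713  36.38620626  72.        ] [array([489.3,  52.3]), array([525.7,  56.9]), array([531.6,  19.9]), array([493.7,  14.9])]
cap z 288.14320729017436
((513.0755004882812, -32.62980270385742), 25.298114776611328)
nose 487.0433425635218 538.9754230997169 -17.48653170097419 175.0041752499601
[[467.79998779296875, 127.30000305175781], [499.70001220703125, -39.70000076293945], [738.7999877929688, 3.799999952316284], [734.5, 27.600000381469727], [532.5, 126.9000015258789]]
bar [ 1.750797e-01 -9.845543e-01  5.605041e+02  7.859608e+01] -169.9167 36.60408261459501 124.29442333173326
```

Label (510–512,36). The held nose is at (513,-43.5,173), so it needs (-2,+80,-61) mm.

arm_command --deltas '[{"dx":0,"dy":0.005,"dz":-0.003,"yaw":0,"jaw":0},{"dx":0,"dy":0.018,"dz":-0.01,"yaw":0,"jaw":0},{"dx":-0.001,"dy":0.035,"dz":-0.022,"yaw":0,"jaw":0},{"dx":-0.001,"dy":0.052,"dz":-0.036,"yaw":0,"jaw":0},{"dx":-0.002,"dy":0.066,"dz":-0.048,"yaw":0,"jaw":0},{"dx":-0.002,"dy":0.075,"dz":-0.056,"yaw":0,"jaw":0},{"dx":-0.002,"dy":0.079,"dz":-0.06,"yaw":0,"jaw":0},{"dx":-0.002,"dy":0.08,"dz":-0.061,"yaw":0,"jaw":0},{"dx":-0.002,"dy":0.08,"dz":-0.061,"yaw":0,"jaw":0},{"dx":-0.002,"dy":0.08,"dz":-0.061,"yaw":0,"jaw":0}]'

```text
clock: 6.2
eef_pos: [511.1, 39.5, 179.7]
tool_rot: [3.141, 0.0, 1.566]
force: [0.5, 0.2, -2.4]
width: 32.9
gripper_force: 59.8
```

```bash
python3 - <<'E'
from h import *
s=read_state(); print(s["eef_pos"],s["tool_rot"])
im,d,K,T=grab("wrist"); P=cloud(d,K,T)
x,y=s["eef_pos"][:2]
for lo,hi in((105,131),(155,175)):
    m=(d>0)&(P[...,2]>lo)&(P[...,2]<hi)&(abs(P[...,0]-x)<32)&(abs(P[...,1]-y)<35); q=P[m]; print("nose",np.percentile(q[:,0],[0,1,99,100]),q[:,1].max(),q[:,2].min())
E
```

```text
[511.08444488  39.49309726 179.69387524] [3.14080665e+00 3.88975147e-04 1.56581232e+00]
nose [485.47708048 486.4982864  536.58530919 537.45882961] 63.310981936349336 112.0814928449173
nose [495.13016037 495.5232033  527.07254597 528.33635722] 53.93785158877637 155.0311880821709
```

The nose is at (511.5,37.3,112), 40 mm above the label's middle. Holding still for 1.6 s, then returning to above the pad.

arm_command --deltas '[{"dx":0,"dy":0,"dz":0,"yaw":0,"jaw":0},{"dx":0,"dy":-0.001,"dz":0,"yaw":0,"jaw":0},{"dx":0,"dy":-0.001,"dz":0,"yaw":0,"jaw":0},{"dx":0,"dy":-0.001,"dz":0,"yaw":0,"jaw":0},{"dx":0,"dy":-0.001,"dz":0,"yaw":0,"jaw":0},{"dx":0,"dy":-0.001,"dz":0,"yaw":0,"jaw":0},{"dx":0,"dy":-0.001,"dz":0,"yaw":0,"jaw":0},{"dx":0,"dy":-0.001,"dz":0,"yaw":0,"jaw":0},{"dx":0,"dy":-0.001,"dz":0,"yaw":0,"jaw":0},{"dx":0,"dy":-0.001,"dz":0,"yaw":0,"jaw":0},{"dx":0,"dy":-0.001,"dz":0,"yaw":0,"jaw":0},{"dx":0,"dy":-0.001,"dz":0,"yaw":0,"jaw":0},{"dx":0,"dy":-0.001,"dz":0,"yaw":0,"jaw":0},{"dx":0,"dy":-0.001,"dz":0,"yaw":0,"jaw":0},{"dx":0,"dy":-0.001,"dz":0,"yaw":0,"jaw":0},{"dx":0,"dy":-0.001,"dz":0,"yaw":0,"jaw":0},{"dx":0,"dy":-0.001,"dz":0,"yaw":0,"jaw":0},{"dx":0,"dy":-0.001,"dz":0,"yaw":0,"jaw":0}]'

```text
clock: 8.05
eef_pos: [510.7, 39.3, 179.3]
tool_rot: [3.142, -0.0, 1.567]
force: [-0.2, -0.3, -1.9]
width: 33.3
gripper_force: 59.8
```

arm_command --deltas '[{"dx":0,"dy":0,"dz":0.005,"yaw":0,"jaw":0},{"dx":0,"dy":-0.005,"dz":0.02,"yaw":0,"jaw":0},{"dx":0,"dy":-0.02,"dz":0.04,"yaw":-1,"jaw":0},{"dx":0,"dy":-0.045,"dz":0.055,"yaw":-3,"jaw":0},{"dx":0,"dy":-0.075,"dz":0.06,"yaw":-6,"jaw":0},{"dx":0,"dy":-0.11,"dz":0.06,"yaw":-9,"jaw":0},{"dx":0.001,"dy":-0.145,"dz":0.06,"yaw":-12,"jaw":0},{"dx":0.002,"dy":-0.18,"dz":0.06,"yaw":-15,"jaw":0},{"dx":0.003,"dy":-0.215,"dz":0.06,"yaw":-19,"jaw":0},{"dx":0.004,"dy":-0.25,"dz":0.06,"yaw":-22,"jaw":0},{"dx":0.005,"dy":-0.285,"dz":0.06,"yaw":-25,"jaw":0},{"dx":0.006,"dy":-0.312,"dz":0.055,"yaw":-27,"jaw":0},{"dx":0.006,"dy":-0.33,"dz":0.04,"yaw":-29,"jaw":0},{"dx":0.006,"dy":-0.34,"dz":0.015,"yaw":-30,"jaw":0},{"dx":0.006,"dy":-0.343,"dz":-0.015,"yaw":-30,"jaw":0},{"dx":0.006,"dy":-0.343,"dz":-0.045,"yaw":-30,"jaw":0},{"dx":0.006,"dy":-0.343,"dz":-0.07,"yaw":-30,"jaw":0},{"dx":0.006,"dy":-0.343,"dz":-0.085,"yaw":-30,"jaw":0},{"dx":0.006,"dy":-0.343,"dz":-0.09,"yaw":-30,"jaw":0},{"dx":0.006,"dy":-0.343,"dz":-0.09,"yaw":-30,"jaw":0}]'

```text
clock: 10.05
eef_pos: [516.3, -302.7, 88.3]
tool_rot: [-3.139, -0.0, 1.044]
force: [-1.1, 0.3, -1.9]
width: 32.9
gripper_force: 59.9
```

arm_command --deltas '[{"dx":0,"dy":-0.002,"dz":-0.004,"yaw":0,"jaw":0},{"dx":0,"dy":-0.002,"dz":-0.009,"yaw":0,"jaw":0},{"dx":0,"dy":-0.002,"dz":-0.013,"yaw":0,"jaw":0},{"dx":0,"dy":-0.002,"dz":-0.015,"yaw":0,"jaw":0},{"dx":0,"dy":-0.002,"dz":-0.0165,"yaw":0,"jaw":0},{"dx":0,"dy":-0.002,"dz":-0.017,"yaw":0,"jaw":0},{"dx":0,"dy":-0.002,"dz":-0.017,"yaw":0,"jaw":0}]'

```text
clock: 10.75
eef_pos: [516.7, -305.7, 72.3]
tool_rot: [3.142, -0.0, 1.043]
force: [-0.1, 0.6, -1.6]
width: 32.7
gripper_force: 59.9
```

arm_command --deltas '[{"dx":0,"dy":0,"dz":-0.001,"yaw":0,"jaw":0},{"dx":0,"dy":0,"dz":-0.0015,"yaw":0,"jaw":0},{"dx":0,"dy":0,"dz":-0.0015,"yaw":0,"jaw":0}]'

```text
clock: 11.05
eef_pos: [516.8, -305.7, 71.0]
tool_rot: [3.141, -0.0, 1.043]
force: [-0.5, 0.4, 0.0]
width: 32.9
gripper_force: 60.1
```

Contact (the weight is off the wrist). I'll open, rise straight up, and look.

arm_command --deltas '[{"dx":0,"dy":0,"dz":0,"yaw":0,"jaw":0.5},{"dx":0,"dy":0,"dz":0,"yaw":0,"jaw":0.8},{"dx":0,"dy":0,"dz":0,"yaw":0,"jaw":1},{"dx":0,"dy":0,"dz":0,"yaw":0,"jaw":1},{"dx":0,"dy":0,"dz":0,"yaw":0,"jaw":1},{"dx":0,"dy":0,"dz":0,"yaw":0,"jaw":1},{"dx":0,"dy":0,"dz":0.01,"yaw":0,"jaw":1},{"dx":0,"dy":0,"dz":0.03,"yaw":0,"jaw":1},{"dx":0,"dy":0,"dz":0.06,"yaw":0,"jaw":1},{"dx":0,"dy":0,"dz":0.1,"yaw":0,"jaw":1},{"dx":0,"dy":0,"dz":0.14,"yaw":0,"jaw":1},{"dx":0,"dy":0,"dz":0.17,"yaw":0,"jaw":1},{"dx":0,"dy":0,"dz":0.19,"yaw":0,"jaw":1},{"dx":0,"dy":0,"dz":0.19,"yaw":0,"jaw":1}]'

```text
clock: 12.45
eef_pos: [518.5, -306.6, 264.9]
tool_rot: [3.134, -0.0, 1.043]
force: [1.2, 0.4, -0.2]
width: 85.5
gripper_force: 0.0
```

```bash
python3 - <<'E'
from h import *
s=read_state(); print(s["clock"],s["eef_pos"])
im,d,K,T=grab("wrist"); P=cloud(d,K,T)
m=(d>0)&(P[...,2]>112)&(P[...,2]<126)&(P[...,0]>450)&(P[...,1]>-380); q=P[m]; print(cv2.minEnclosingCircle(q[:,:2].astype(np.float32)),np.median(q[:,2]))
m=(d>0)&(P[...,2]>8)&(P[...,2]<24)&(abs(P[...,0]-516)<60)&(abs(P[...,1]+306)<60); q=P[m]; print("nose",cv2.minEnclosingCircle(q[:,:2].astype(np.float32)))
E
```

```text
12.45 [ 518.51270627 -306.55185751  264.93777662]
((515.4597778320312, -307.5562438964844), 15.395130157470703) 118.2065097729178
nose ((516.1544799804688, -306.2387390136719), 25.773361206054688)
```

The reader stands upright at (516,-307) with its cap at z=118. Now to above the grab bar at about (559.5,86), yaw 100°.

arm_command --deltas '[{"dx":0,"dy":0.008,"dz":0,"yaw":1,"jaw":1},{"dx":0.002,"dy":0.028,"dz":0,"yaw":3,"jaw":1},{"dx":0.005,"dy":0.055,"dz":0,"yaw":6,"jaw":1},{"dx":0.01,"dy":0.09,"dz":0,"yaw":10,"jaw":1},{"dx":0.015,"dy":0.13,"dz":0,"yaw":14,"jaw":1},{"dx":0.02,"dy":0.17,"dz":0,"yaw":18,"jaw":1},{"dx":0.025,"dy":0.21,"dz":0,"yaw":22,"jaw":1},{"dx":0.03,"dy":0.25,"dz":0,"yaw":26,"jaw":1},{"dx":0.034,"dy":0.29,"dz":-0.005,"yaw":30,"jaw":1},{"dx":0.038,"dy":0.325,"dz":-0.015,"yaw":34,"jaw":1},{"dx":0.041,"dy":0.355,"dz":-0.03,"yaw":37,"jaw":1},{"dx":0.043,"dy":0.375,"dz":-0.045,"yaw":39,"jaw":1},{"dx":0.043,"dy":0.388,"dz":-0.055,"yaw":40,"jaw":1},{"dx":0.043,"dy":0.392,"dz":-0.06,"yaw":40,"jaw":1},{"dx":0.043,"dy":0.392,"dz":-0.06,"yaw":40,"jaw":1},{"dx":0.043,"dy":0.392,"dz":-0.06,"yaw":40,"jaw":1}]'

```text
clock: 14.1
eef_pos: [559.8, 85.0, 201.0]
tool_rot: [-3.142, 0.001, 1.74]
force: [0.3, -0.2, 0.1]
width: 85.3
gripper_force: 0.0
```

```bash
python3 - <<'E'
from h import *
s=read_state(); print(s["clock"],s["eef_pos"],s["tool_rot"],s["qpos"].round(2))
im,d,K,T=grab("wrist"); np.savez("w2.npz",im=im,d=d,K=K,T=T); save("pics/w2.png",im); P=cloud(d,K,T)
b=(d>0)&(P[...,2]>119)&(P[...,2]<130)&(P[...,0]>530)&(P[...,0]<600)&(P[...,1]>10)&(P[...,1]<160); q=P[b]; vx=cv2.fitLine(q[:,:2].astype(np.float32),2,0,.01,.01).ravel(); print("bar",vx,np.degrees(np.arctan(-vx[0]/vx[1])),q[:,1].min(),q[:,1].max(),np.percentile(q[:,2],95))
th=np.radians(10); R=np.array([[np.cos(th),-np.sin(th),0],[np.sin(th),np.cos(th),0],[0,0,1]]); c=np.array([559.5,86,0])+R[:,0]*40*0+R@[40,0,0]
print("c",c); B=(P-c)@R; r=np.hypot(B[...,0]-110,B[...,2]-78)
m=(d>0)&(abs(B[...,1]-130)<12)&(r>60)&(r<200)&(B[...,0]<105)&(B[...,2]>90); q=B[m]; print(m.sum(), np.percentile(np.arctan2(q[:,2]-78,110-q[:,0]),[20,50,80]) if m.any() else 0,r[m].max() if m.any() else 0)
E
```

```text
14.1 [559.81396665  85.04176056 201.00284683] [-3.14154361e+00  9.18456785e-04  1.73990965e+00] [ 0.04  0.57 -0.37  1.78  0.26  0.84 -0.29]
bar [ 1.7019248e-01 -9.8541081e-01  5.5804175e+02  9.6396584e+01] 9.79901 37.535058299296225 146.398369439787 124.4120253340276
c [598.89231012  92.94592711   0.        ]
696 [0.6835489  0.7286352  0.75253491] 131.49918913553307
```

View pics/w2.png

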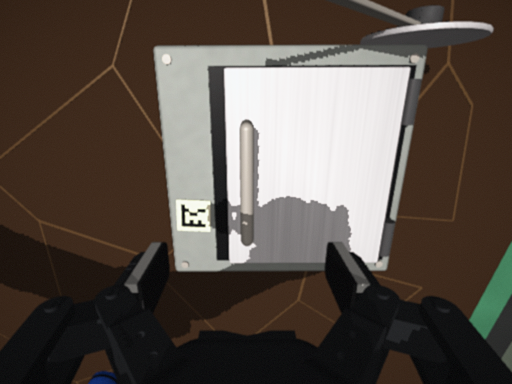

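The wrist view shows the bar from (246,122) to (247,245), centred between the fingers. The bar line passes through (558.8,92), yaw 9.9°, top z 124.4, so its centre is at 118. I'll descend to TCP z=99 and close.

arm_command --deltas '[{"dx":0,"dy":0.002,"dz":-0.01,"yaw":0.2,"jaw":1},{"dx":-0.001,"dy":0.006,"dz":-0.03,"yaw":0.2,"jaw":1},{"dx":-0.001,"dy":0.006,"dz":-0.055,"yaw":0.2,"jaw":1},{"dx":-0.001,"dy":0.006,"dz":-0.078,"yaw":0.2,"jaw":1},{"dx":-0.001,"dy":0.006,"dz":-0.093,"yaw":0.2,"jaw":1},{"dx":-0.001,"dy":0.006,"dz":-0.1,"yaw":0.2,"jaw":1},{"dx":-0.001,"dy":0.006,"dz":-0.102,"yaw":0.2,"jaw":1},{"dx":-0.001,"dy":0.006,"dz":-0.102,"yaw":0.2,"jaw":1},{"dx":-0.001,"dy":0.006,"dz":-0.102,"yaw":0.2,"jaw":0.7},{"dx":-0.001,"dy":0.006,"dz":-0.102,"yaw":0.2,"jaw":0.5},{"dx":-0.001,"dy":0.006,"dz":-0.102,"yaw":0.2,"jaw":0.35},{"dx":-0.001,"dy":0.006,"dz":-0.102,"yaw":0.2,"jaw":0.2},{"dx":-0.001,"dy":0.006,"dz":-0.102,"yaw":0.2,"jaw":0.1},{"dx":-0.001,"dy":0.006,"dz":-0.102,"yaw":0.2,"jaw":0},{"dx":-0.001,"dy":0.006,"dz":-0.102,"yaw":0.2,"jaw":0},{"dx":-0.001,"dy":0.006,"dz":-0.102,"yaw":0.2,"jaw":0},{"dx":-0.001,"dy":0.006,"dz":-0.102,"yaw":0.2,"jaw":0}]'

```text
clock: 15.85
eef_pos: [558.4, 92.2, 99.1]
tool_rot: [-3.141, 0.0, 1.745]
force: [-2.3, 0.0, 6.7]
width: 10.0
gripper_force: 58.5
```

```bash
python3 - <<'E'
from h import *
s=read_state(); print(s["eef_pos"],s["force"],s["width"],s["gripper_force"])
g=.715; th=np.radians(9.9)
for i in range(1,16):
    a=g*(1-np.cos(np.pi*i/15))/2
    X=150-(150*np.cos(a)-40*np.sin(a)); Z=150*np.sin(a)+40*np.cos(a)-40
    print(i,round(a,3),(np.array([X*np.cos(th),X*np.sin(th),Z])).round(0))
E
```

```text
[558.3566075   92.22983412  99.09457535] [-2.32062518  0.01705635  6.67001485] 10.001819500920394 58.48297476768494
1 0.008 [0. 0. 1.]
2 0.031 [1. 0. 5.]
3 0.068 [ 3.  1. 10.]
4 0.118 [ 6.  1. 17.]
5 0.179 [ 9.  2. 26.]
6 0.247 [14.  2. 35.]
7 0.32 [20.  3. 45.]
8 0.395 [27.  5. 55.]
9 0.468 [34.  6. 63.]
10 0.536 [41.  7. 71.]
11 0.597 [48.  8. 77.]
12 0.647 [54.  9. 82.]
13 0.684 [58. 10. 86.]
14 0.707 [61. 11. 88.]
15 0.715 [62. 11. 89.]
```

The bar is gripped (width 10, 58 N). Swinging along the arc.

arm_command --deltas '[{"dx":0,"dy":0,"dz":0.001,"yaw":0,"jaw":0},{"dx":0.001,"dy":0,"dz":0.005,"yaw":0,"jaw":0},{"dx":0.003,"dy":0.001,"dz":0.01,"yaw":0,"jaw":0},{"dx":0.006,"dy":0.001,"dz":0.017,"yaw":0,"jaw":0},{"dx":0.009,"dy":0.002,"dz":0.026,"yaw":0,"jaw":0},{"dx":0.014,"dy":0.002,"dz":0.035,"yaw":0,"jaw":0},{"dx":0.02,"dy":0.003,"dz":0.045,"yaw":0,"jaw":0},{"dx":0.027,"dy":0.005,"dz":0.055,"yaw":0,"jaw":0},{"dx":0.034,"dy":0.006,"dz":0.063,"yaw":0,"jaw":0},{"dx":0.041,"dy":0.007,"dz":0.071,"yaw":0,"jaw":0},{"dx":0.048,"dy":0.008,"dz":0.077,"yaw":0,"jaw":0},{"dx":0.054,"dy":0.009,"dz":0.082,"yaw":0,"jaw":0},{"dx":0.058,"dy":0.01,"dz":0.086,"yaw":0,"jaw":0},{"dx":0.061,"dy":0.011,"dz":0.088,"yaw":0,"jaw":0},{"dx":0.062,"dy":0.011,"dz":0.089,"yaw":0,"jaw":0},{"dx":0.062,"dy":0.011,"dz":0.089,"yaw":0,"jaw":0},{"dx":0.062,"dy":0.011,"dz":0.089,"yaw":0,"jaw":0}]'

```text
clock: 17.55
eef_pos: [618.2, 102.7, 190.0]
tool_rot: [-3.137, 0.001, 1.745]
force: [-10.9, -2.4, 10.2]
width: 9.9
gripper_force: 58.6
```

```bash
python3 - <<'E'
from h import *
s=read_state(); print(s["clock"],s["eef_pos"],s["force"],s["width"],s["gripper_force"])
th=np.radians(9.9); R=np.array([[np.cos(th),-np.sin(th),0],[np.sin(th),np.cos(th),0],[0,0,1]]); c=np.array([598.5,98.5,0])
for nm in("wrist","top","side"):
    im,d,K,T=grab(nm); np.savez(nm+"9.npz",im=im,d=d,K=K,T=T); save(f"pics/{nm}9.png",im)
    B=(cloud(d,K,T)-c)@R; x=110-B[...,0]; z=B[...,2]-78; r=np.hypot(x,z)
    m=(d>0)&(abs(B[...,1]-130)<12)&(r>60)&(r<200)&(x>5)&(z>12)
    f=(d>0)&(abs(B[...,1])<95)&(r>15)&(r<172)&(abs(z-x*np.tan(.71))<18)&(im.min(2)>60)
    for k,mm in(("gauge",m),("flap",f)):
        if mm.sum()>30:
            l=cv2.fitLine(np.stack([x[mm],z[mm]],-1).astype(np.float32),cv2.DIST_HUBER,0,.01,.01).ravel()
            print(nm,k,mm.sum(),"dir",np.arctan(l[1]/l[0]).round(3),"med",np.median(np.arctan2(z[mm],x[mm])).round(3),"rmax",r[mm].max().round(0),"offset",(-l[2]*l[1]+l[3]*l[0]).round(1))
save("pics/fin.png",np.hstack([cv2.resize(np.load(n+"9.npz")["im"],(400,300)) for n in("wrist","side")]))
E
```

```text
17.55 [618.22945505 102.69495926 189.95158224] [-10.89746064  -2.43205542  10.18975011] 9.94083178538216 58.63974630832672
wrist gauge 1356 dir 0.67 med 0.727 rmax 155.0 offset 6.0
wrist flap 27879 dir 0.698 med 0.733 rmax 171.0 offset 3.8
top gauge 90 dir 0.687 med 0.734 rmax 197.0 offset 6.3
top flap 686 dir 0.715 med 0.734 rmax 169.0 offset 3.7
side gauge 102 dir 0.685 med 0.708 rmax 199.0 offset 3.5
side flap 1334 dir 0.709 med 0.727 rmax 172.0 offset 3.5
```

View pics/fin.png

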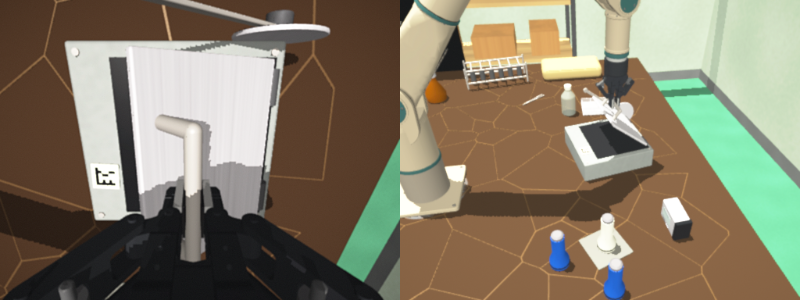

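The wrist view shows the flap up with the bar held in the fingers, the gauge arm at top centre. The side view shows the reader upright on its pad. Now refining flap against gauge.

```bash
python3 - <<'E'
from h import *
th=np.radians(9.9); R=np.array([[np.cos(th),-np.sin(th),0],[np.sin(th),np.cos(th),0],[0,0,1]]); c=np.array([598.5,98.5,0])
for nm in("wrist9","top9","side9","top0","side0","w2"):
    o=np.load(nm+".npz"); im,d,K,T=[o[k] for k in("im","d","K","T")]
    B=(cloud(d,K,T)-c)@R; x=110-B[...,0]; z=B[...,2]-78; r=np.hypot(x,z)
    m=(d>0)&(abs(B[...,1]-130)<12)&(r>60)&(r<178)&(x>5)&(z>12)
    u=x*np.cos(.7)+z*np.sin(.7); w=-x*np.sin(.7)+z*np.cos(.7); m&=abs(w)<20
    k=max(1,m.sum()//6); 
    print(nm,m.sum(),"y",np.median(B[m][:,1]).round(1),[(int(e),*(np.percentile(w[m&(u>e)&(u<=e+20)],[10,50,90]).round(1) if (m&(u>e)&(u<=e+20)).sum()>4 else ())) for e in range(60,180,20)])
    for s in range(3):
        f=np.polyfit(u[m],w[m],1); res=w-np.polyval(f,u); m&=abs(res)<2*res[m].std()
    print("   gauge",(.7+np.arctan(f[0])).round(3),np.polyval(f,0).round(1),m.sum(),res[m].std().round(2))
    f2=(d>0)&(abs(B[...,1])<95)&(u>15)&(u<168)&(abs(w-3)<12)&(im.min(2)>60)
    if nm[-1]=="9":
        for s in range(4):
            f=np.polyfit(u[f2],w[f2],1); res=w-np.polyval(f,u); f2&=abs(res)<2.5*res[f2].std()
        print("   flap",(.7+np.arctan(f[0])).round(3),np.polyval(f,0).round(1),f2.sum())
E
```

```text
wrist9 1356 y 128.1 [(60, np.float64(-2.4), np.float64(3.8), np.float64(4.7)), (80, np.float64(-2.5), np.float64(3.6), np.float64(4.6)), (100, np.float64(-2.7), np.float64(3.4), np.float64(4.5)), (120, np.float64(-3.4), np.float64(3.0), np.float64(4.4)), (140, np.float64(-4.5), np.float64(-1.7), np.float64(3.1)), (160,)]
   gauge 0.664 6.1 1167 2.03
   flap 0.698 3.7 25012
top9 68 y 128.5 [(60, np.float64(4.3), np.float64(5.5), np.float64(7.0)), (80, np.float64(0.4), np.float64(4.1), np.float64(6.0)), (100, np.float64(-2.3), np.float64(5.0), np.float64(6.5)), (120, np.float64(0.9), np.float64(4.8), np.float64(5.6)), (140, np.float64(-2.3), np.float64(5.5), np.float64(6.3)), (160, np.float64(2.3), np.float64(5.3), np.float64(5.8))]
   gauge 0.693 5.7 54 1.28
   flap 0.698 5.5 369
side9 70 y 129.9 [(60,), (80, np.float64(0.4), np.float64(2.5), np.float64(4.7)), (100, np.float64(-0.9), np.float64(2.0), np.float64(4.5)), (120, np.float64(-1.0), np.float64(3.0), np.float64(4.8)), (140, np.float64(-3.0), np.float64(0.7), np.float64(3.9)), (160, np.float64(-3.4), np.float64(0.9), np.float64
[... 443 characters left out ...]
 1.64
side0 124 y 129.5 [(60, np.float64(-2.7), np.float64(0.6), np.float64(4.8)), (80, np.float64(-2.9), np.float64(0.6), np.float64(5.0)), (100, np.float64(-4.2), np.float64(0.1), np.float64(4.7)), (120, np.float64(-3.2), np.float64(0.8), np.float64(4.4)), (140, np.float64(-3.7), np.float64(-0.0), np.float64(3.3)), (160, np.float64(-4.1), np.float64(0.0), np.float64(4.6))]
   gauge 0.693 1.4 124 3.05
w2 700 y 127.9 [(60, np.float64(-2.9), np.float64(3.4), np.float64(4.6)), (80, np.float64(-3.1), np.float64(3.3), np.float64(4.5)), (100, np.float64(-3.7), np.float64(2.0), np.float64(4.2)), (120, np.float64(-4.4), np.float64(-1.7), np.float64(2.0)), (140,), (160,)]
   gauge 0.647 6.6 656 2.62
```

The gauge strip (10 mm edge-on about the axis) reads 0.693–0.695 and the flap 0.697–0.698 in all three views. They are parallel, so I'm handing in.

```bash
python3 -c "
from h import *
s=read_state(); print(s['clock'],s['eef_pos'],s['gripper_force'],abs(s['qd']).max()); print(finish_job())"
```

```text
17.7 [618.22327559 102.69609889 189.9375702 ] 58.63062143325806 0.0011023971834559
the job is handed in; nothing more can be done
None
```

I read the label from 40 mm above it and held still for over a second. The reader is back upright on its pad, and I handed the job in at 17.7 s with the flap still held in the fingers at about 0.698 rad against the gauge's 0.694.

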